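# Gather the repair kit into its tray

### The arm

A 6-joint arm with a two-finger parallel gripper is mounted at the origin on a cart in front of the work surface, level with it; the furniture and walls round the work are solid. World frame = base frame: x ahead of the robot, y to its left, z up, the work surface at z = 0. Lengths are in mm, angles in rad, forces in N, time in s.
With the tool pointing down it reaches from about 325 to 750 mm from the base axis. Payload 7.6 kg.
Tool frame: the origin (TCP) lies at the very end of the fingers, on their centre line; the grasp point (between the pads) lies 19 mm behind it; z points along the fingers, x is the direction in which the jaws open and shut, and the axes are right-handed (so a half turn about z gives the same grasp; the last joint's range is limited). The gripper opens to 85 mm and grips with 20 to 120 N. Pads are 22 mm wide; open, the fingers measure 114 mm over their backs; the gripper's body (76 mm by 85 mm) begins 54 mm behind the grasp point. The pads swing forward as they close: fully open they stand 13 mm farther back than shut.
Start: joints at [1.066, 0.052, 1.401, -0, 1.689, -0.07], TCP at [221.132, 476.179, 231.323] pointing down, gripper open.
Joint ranges: [-2.9, 2.9], [-0.91, 2.17], [0.12, 2.37], [-1.06, 4.2], [0.26, 2.73], [-2.93, 2.93]. Speed limits (rad/s): [2.57, 2.57, 3.01, 3.14, 3.14, 3.14].

### API

Orientations are given as a unit quaternion [w, x, y, z].
In Python, from bench import status, imaging, arm gives the robot as it stands.
- The arm moves only by the tool play_rows, never from a script. Its argument "commands" is text: rows parted by semicolons, each of 6 numbers parted by spaces: the shift along the tool's x, y, z in cm, then the turn, a rotation vector about the tool's x, y, z in units of 8 degrees (1.0 is 8 degrees). In form: tx ty tz wx wy wz; .... A call has 1 to 5 rows; each row shifts and turns the commanded pose from where the row before left it, along the tool's axes as they then stand; what a row does not reach is not made up. A row lasts 1/8 s, in which the tool goes at most 62.5 mm and 10.7 degrees, less where a joint would pass 70% of its speed; a pose out of reach is approached as far as the arm can. A call is refused whole if a number of a shift passes 6.25 or a number of a turn 1, either way. A call with a gripper value outside its range is refused whole. "grip" is the opening, from 0 (shut) to 1 (fully open), set as the call begins (left out, the last holds). The fingers move at their own pace and stop on an object; "newtons" is the grip in N (left out, the last holds). Time passes only in rows, so rows that do not move let the fingers close. It gives the time, the measured TCP pose, the force and the opening at its end, in the units of the state.
- status.read_state(): the state, without advancing time (a new reading comes with each control period).
- imaging.snapshot(name): name is "scene" or "top" or "wrist"; returns the picture (384x512x3 uint8, blue, green, red); there is no depth.
- imaging.camera_params(name): a dict with "K" (3x3 intrinsics, pixels), "dist" ([k1, k2, p1, p2, k3] as OpenCV has them; the pictures are not rectified), "cam_to_world" (4x4, takes a point from camera to world coordinates). Camera axes: x right, y down, z forward; pixel columns grow to the right and rows downward; lengths in mm; the calibration is good to about 2 mm. A picture is of the moment at which its call begins: read the wrist's pose just before it. camera_params takes no time and is no camera call; for the wrist camera it gives the pose at the moment of the call.
- arm.hand_in(): hands the job in, once; it reports no verdict.
The state is a dict: "clock": time; "joint_positions": joint angles; "qvel": joint speeds; "tau": joint torques, N m; "tool_pos": TCP position; "eef_rot": TCP orientation; "force": force on the tool from outside, world axes, zero at the start; "moment": the same for the moment, N m; "width": opening from 0.0 (shut) to 1.0 (fully open).
Only numpy, scipy, OpenCV 4.12 (cv2) and the standard library are available. Lean on these libraries where they do the work, as an engineer would, in place of code of your own. Each camera call takes 0.05 s, during which the arm holds its last target. There are 200 camera calls.

### The job

Put the repair kit together in the low wooden tray: the glue stick, the loupe, the small roll of tape and the eraser each go down into the recess cut to its own shape and size (the narrowest round one, the middle round one, the widest round one and the oblong one), with the stick and the loupe standing upright and the roll and eraser lying flat. The bobbin of thread and the pad of labels look similar but do not belong to the kit: leave both where they are.

Things in the scene. Friction and masses are not known exactly. Their poses are not given: they have to be found in the camera images.
- stick_center (a point): glue stick, a white round tube standing upright with a pale green label band, 28 mm in diameter, 96 mm tall; loose; the point is its centre, 48 mm above its foot; z up along the tube
- loupe_center (a point): eyepiece loupe, a black round cup with a glass lens on top, 28 mm tall, tapering from 40 mm diameter at the foot to 36 mm half-way up and 32 mm at the top; loose, stands upright; the point is its centre, 14 mm above its foot; z up
- roll_center (a point): small flat roll of cream cotton tape, a ring 57 mm across with a small hole, 13 mm thick, lying flat; loose; the point is its centre, 6.5 mm above its underside; z up
- eraser_center (a point): eraser in a card sleeve, blue with a white end, an oblong block 24 mm (its x) by 53 mm (its y) by 13 mm (z), lying flat; loose; the point is its centre, 6.5 mm above its underside
- stick_recess (a point): narrowest round recess, for the glue stick: 40 mm in diameter, 5 mm deep, dark grey lining, in a white square of 89 mm; four such squares lie two by two, in any arrangement, 92 mm from centre to centre, in a fixed wooden tray 198 mm square with a rim 18 mm high. The point is the centre of its mouth, at the square's top, 16 mm above the table; x and y along the square's sides, z up
- loupe_recess (a point): middle round recess, for the loupe: 52 mm in diameter, otherwise like the recess for the stick (5 mm deep, the point at the centre of its mouth, z up)
- roll_recess (a point): the widest round recess, for the roll of tape: 69 mm in diameter, otherwise like the recess for the stick (5 mm deep, the point at the centre of its mouth, z up)
- eraser_recess (a point): the oblong recess, for the eraser: 36 mm (along this point's x) by 65 mm (along its y), 5 mm deep, the point at the centre of its mouth, z up
- bobbin_center (a point): look-alike, to be left alone: bobbin of pale linen thread with wooden ends, standing upright, 33 mm in diameter, 42 mm tall; loose; the point is its centre, 21 mm above its foot
- pad_center (a point): look-alike, to be left alone: flat pad of white paper labels, 50 mm (x) by 76 mm (y) by 14 mm, lying flat; loose; the point is its centre, 7 mm above its underside
Mind the look-alikes: they are no part of the job. Leave any pink or purple look-alike of the part that bears stick_center alone.

How it is judged:
By the outcome, as a careful person would: the job done as asked, in the order asked, and still so for the second after the job is handed in, with the robot touching nothing.
It also fails if it takes over 115 s, if anything falls off the work surface, if the arm or the gripper's body presses on something with over 40 N, if the wrist force passes 120 N, or if a joint passes its speed limit or range.

## Working session

There is one attempt and no reset: what is moved stays moved. The work goes in short steps, Python scripts to look and compute and a tool call to move; the robot and the scene stay as the last step left them, time stands still between calls to the robot, and variables do not carry over. Pictures are saved under pics/ and viewed, about 12 in all and at most 16, crops included, and the job is handed in when it is done.

Besides the shell and the picture viewer there is one more tool, called after "Emit:" as name(argument=value, ...) on one line, values as JSON. play_rows: Moves the arm, as the interface text tells. Its arguments: {"type":"object","properties":{"commands":{"type":"string"},"grip":{"type":"number"},"newtons":{"type":"number"}},"required":["commands"]}

```bash
mkdir -p pics; ls; python3 - <<'E'
from bench import status, imaging
import cv2
print(status.read_state())
for n in ("scene","top"):
    cv2.imwrite(f"pics/{n}0.png",cv2.resize(imaging.snapshot(n),(800,600),interpolation=cv2.INTER_CUBIC))
    p=imaging.camera_params(n);print(n,p)
E
```

```text
pics
{'clock': 0.0, 'joint_positions': array([ 1.06571670e+00,  5.28609425e-02,  1.40172444e+00, -1.06308131e-05,
        1.68862438e+00, -7.02524657e-02]), 'qvel': array([ 0.00092907,  0.00051421,  0.00063452, -0.00065367,  0.00031907,
        0.00227382]), 'tau': array([-1.01123198e-03, -3.81669831e+01, -3.60185659e+01, -1.19572119e-04,
        6.09878189e-03, -2.11620323e-05]), 'tool_pos': array([220.96868857, 475.89495182, 230.4599289 ]), 'eef_rot': array([ 3.90670732e-04,  8.42986907e-01,  5.37933472e-01, -7.07931604e-04]), 'force': array([-0.70570117,  0.53178683,  0.31024857]), 'moment': array([ 0.00110635, -0.01541276, -0.04444763]), 'width': 0.9971088652113068}
scene {'K': array([[387.44229207,   0.        , 254.61812322],
       [  0.        , 387.44229207, 189.76862478],
       [  0.        ,   0.        ,   1.        ]]), 'dist': array([-0.09292279,  0.        ,  0.        ,  0.        ,  0.        ]), 'cam_to_world': array([[ 7.58552063e-01, -3.87223609e-01,  5.24076945e-01,
        -1.46482316e+02],
       [-6.51161380e-01, -4.20540583e-01,  6.31770904e-01,
        -8.54240613e+02],
       [-2.42409859e-02, -8.20489789e-01, -5.71146987e-01,
         8.43940789e+02],
       [ 0.00000000e+00,  0.00000000e+00,  0.00000000e+00,
         1.00000000e+00]])}
top {'K': array([[368.82489451,   0.        , 249.57237231],
       [  0.        , 368.82489451, 191.0549369 ],
       [  0.        ,   0.        ,   1.        ]]), 'dist': array([0.01306651, 0.        , 0.        , 0.        , 0.        ]), 'cam_to_world': array([[-2.62813859e-02, -9.87677607e-01,  1.54279726e-01,
         4.25078691e+02],
       [-9.99615372e-01,  2.73324526e-02,  4.69519924e-03,
        -8.11177870e-01],
       [-8.85418644e-03, -1.54096989e-01, -9.88016053e-01,
         1.07784778e+03],
       [ 0.00000000e+00,  0.00000000e+00,  0.00000000e+00,
         1.00000000e+00]])}
```

View pics/top0.png

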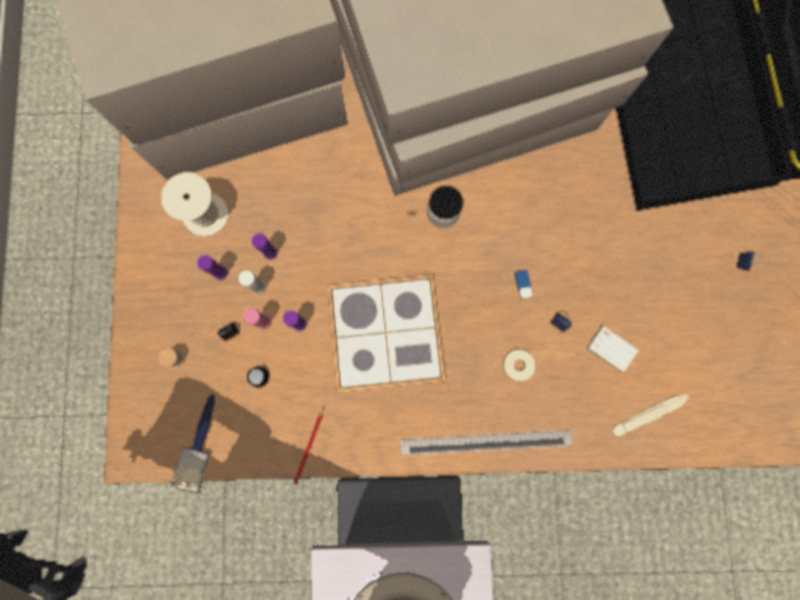

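View pics/scene0.png

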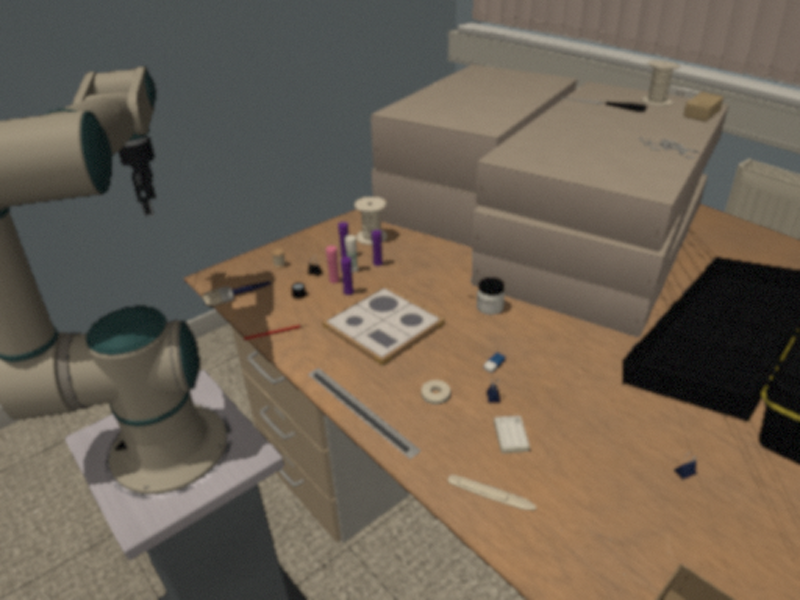

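The top view (800x600) shows the stick at (250,280) among purple and pink tubes, and the loupe at (258,376). The tray centre is near (386,332), the eraser at (524,284) and the roll at (519,366). I'll enlarge crops and turn these into positions.

```bash
cat > h.py <<'E'
import numpy as np, cv2
from bench import status, imaging
def world(n,uv,z,p=None):
    p=p or imaging.camera_params(n); T=p["cam_to_world"]
    u=cv2.undistortPoints(np.array(uv,float).reshape(-1,1,2),p["K"],p["dist"]).reshape(-1,2)
    d=np.c_[u,np.ones(len(u))]@T[:3,:3].T; o=T[:3,3]
    return o+d*((z-o[2])/d[:,2])[:,None]
def snap(n,f,crop=None,s=1.5625):
    p=imaging.camera_params(n); im=imaging.snapshot(n)
    if crop: x0,y0,x1,y1=crop; im=im[y0:y1,x0:x1]
    cv2.imwrite(f"pics/{f}.png",cv2.resize(im,None,fx=s,fy=s,interpolation=cv2.INTER_CUBIC)); return p
def tool(dx,dy,dz=0):
    "world shift mm -> tool-axis cm"
    from scipy.spatial.transform import Rotation as R
    s=status.read_state(); q=s["eef_rot"]; r=R.from_quat([q[1],q[2],q[3],q[0]])
    return np.round(r.inv().apply([dx,dy,dz])/10,2)
E
python3 - <<'E'
from h import *
snap("top","topA",(100,130,200,260),4.6)
snap("top","topB",(200,160,420,260),3.6)
s=1/1.5625
for n,uv,z in [("stick",(247,278),96),("pur1",(205,262),96),("pur2",(260,241),96),("pink",(252,315),90),("pur3",(290,319),96),("loupe",(258,376),28),("eraser",(524,284),13),("roll",(519,366),13),("R_roll",(359,310),16),("R_loupe",(407,306),16),("R_stick",(364,360),16),("R_er",(413,355),16),("pad",(613,349),14),("bob",(168,356),42),("jar",(445,202),60)]:
    print(n,np.round(world("top",np.array(uv)*s,z)[0]))
E
```

```text
stick [621. 251.  96.]
pur1 [652. 325.  96.]
pur2 [687. 229.  96.]
pink [557. 243.  90.]
pur3 [548. 176.  96.]
loupe [454. 246.  28.]
eraser [ 612. -247.   13.]
roll [ 460. -229.   13.]
R_roll [571.  62.  16.]
R_loupe [576. -27.  16.]
R_stick [478.  55.  16.]
R_er [485. -35.  16.]
pad [ 486. -402.   14.]
bob [494. 405.  42.]
jar [ 760. -102.   60.]
```

View pics/topA.png

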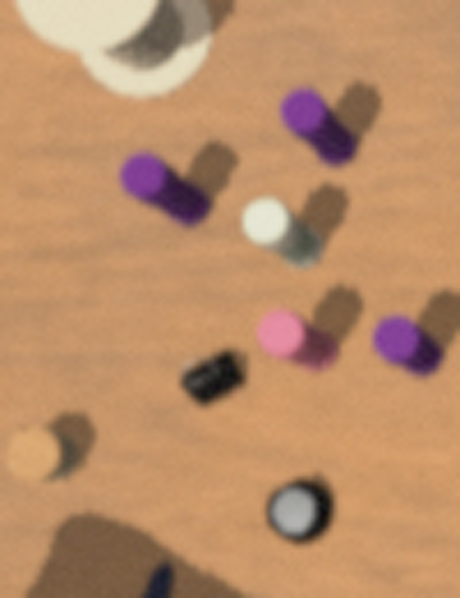

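View pics/topB.png

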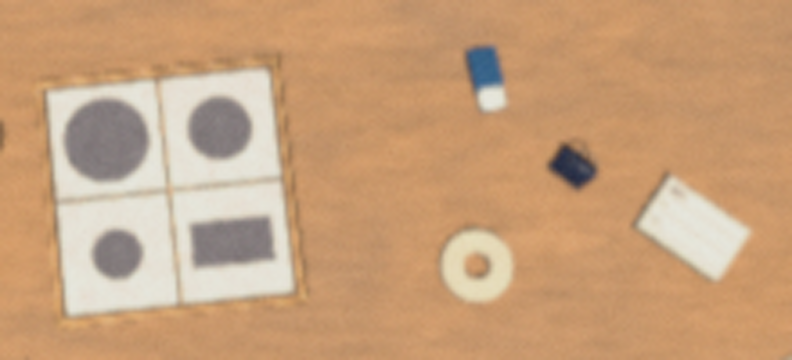

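```bash
python3 - <<'E'
from h import *
A=lambda uv:np.array(uv,float)/4.6+[100,130]
B=lambda uv:np.array(uv,float)/3.6+[200,160]
for n,uv,z in [("stick",A((266,221)),96),("pink",A((281,333)),96),("pur2",A((305,112)),96),("loupe",A((294,512)),28),("roll",B((477,265)),13),("Rroll",B((107,139)),16),("Rloupe",B((220,127)),16),("Rstick",B((117,253)),16),
 ("er",B([(466,49),(494,46),(507,107),(481,112)]),13),("Rer",B([(190,222),(271,217),(275,259),(194,267)]),16)]:
    w=world("top",uv,z); print(n,np.round(w.mean(0),1), np.round(np.degrees([np.arctan2(*(w[b]-w[a])[1::-1]) for a,b in ((0,1),(1,2),(3,2),(0,3))]),0) if len(w)>1 else "")
w=world("top",A((266,221)),96)[0]; s=status.read_state()["tool_pos"]
print(tool(*(w-s)[:2]))
E
```

```text
stick [621.  251.7  96. ] 
pink [554.2 242.2  96. ] 
pur2 [686.5 229.3  96. ] 
loupe [452.1 249.8  28. ] 
roll [ 461.5 -229.8   13. ] 
Rroll [570.3  62.5  16. ] 
Rloupe [577.5 -29.   16. ] 
Rstick [478.5  56.2  16. ] 
er [ 611.9 -247.1   13. ] [ -85. -172.  -81. -170.]
Rer [485.4 -36.1  16. ] [ -88. -177.  -86. -176.]
[-3.49 45.72  0.  ]
```

Emit:
play_rows(commands="-0.3 3.5 0 0 0 0;-0.3 4 0 0 0 0;-0.3 4 0 0 0 0;-0.3 4 0 0 0 0;-0.3 4 0 0 0 0", grip=0.75)

```text
clock: 0.82
tool_pos: [392.7, 379.6, 231.1]
eef_rot: [-0.0, 0.843, 0.538, -0.0]
force: [0.5, -0.3, -0.2]
width: 0.749
```

Emit:
play_rows(commands="-0.3 4 0 0 0 0;-0.3 4 0 0 0 0;-0.3 4 0 0 0 0;-0.3 4 0 0 0 0;-0.3 4 0 0 0 0")

```text
clock: 1.45
tool_pos: [567.8, 281.8, 231.0]
eef_rot: [-0.0, 0.843, 0.538, -0.0]
force: [0.8, 0.7, -0.3]
width: 0.749
```

Emit:
play_rows(commands="-0.3 4 0 0 0 0;-0.2 2.2 0 0 0 0;0 0 0 0 0 -1;0 0 0 0 0 -1;0 0 0 0 0 -1")

```text
clock: 2.08
tool_pos: [620.9, 251.8, 230.8]
eef_rot: [-0.0, 0.711, 0.703, -0.0]
force: [0.0, -0.1, 0.3]
width: 0.752
```

Emit:
play_rows(commands="0 0 0 0 0 -1;0 0 0 0 0 -1;0 0 0 0 0 -1;0 0 0 0 0 -0.9;0 0 0 0 0 0")

```text
clock: 2.7
tool_pos: [620.8, 251.9, 230.9]
eef_rot: [-0.0, 0.498, 0.867, -0.0]
force: [-0.7, -0.9, -0.2]
width: 0.746
```

```bash
python3 - <<'E'
from h import *
np.save("w1.npy",snap("wrist","w1"),allow_pickle=True)
s=status.read_state();print(s["tool_pos"],s["eef_rot"],tool(621-s["tool_pos"][0],251.7-s["tool_pos"][1]), imaging.camera_params("wrist"))
E
```

```text
[620.81456265 251.93357495 230.98602361] [-1.72248246e-04  4.98931944e-01  8.66641137e-01 -1.59402953e-04] [-0.03  0.   -0.  ] {'K': array([[327.12193819,   0.        , 258.2094124 ],
       [  0.        , 327.12193819, 188.26999152],
       [  0.        ,   0.        ,   1.        ]]), 'dist': array([0.02060224, 0.        , 0.        , 0.        , 0.        ]), 'cam_to_world': array([[-5.02324032e-01,  8.17621319e-01,  2.81364437e-01,
         5.50196789e+02],
       [ 8.64679273e-01,  4.74772688e-01,  1.64075133e-01,
         2.11395992e+02],
       [ 5.67176259e-04,  3.25708879e-01, -9.45469938e-01,
         3.72737247e+02],
       [ 0.00000000e+00,  0.00000000e+00,  0.00000000e+00,
         1.00000000e+00]])}
```

View pics/w1.png

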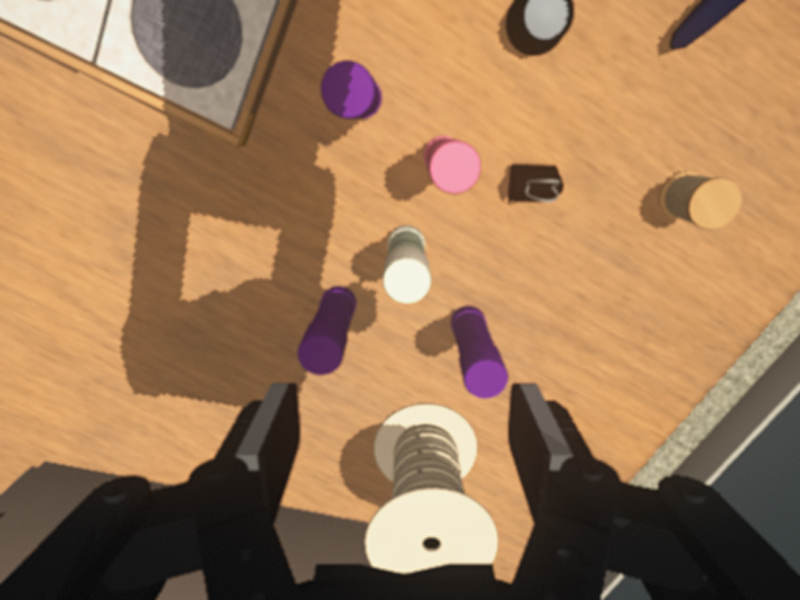

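The wrist view shows the stick's top at (407,280), well clear in the jaw direction, and the loupe's lens at (547,17).

```bash
python3 - <<'E'
from h import *
f=1.5625
st=world("wrist",np.array((407,280))/f,96)[0]; print(st, world("wrist",np.array((547,17))/f,28)[0], world("wrist",np.array((189,30))/f,11)[0])
for z in (80,120):print(world("wrist",np.array((431,543))/f,z)[0])
p=status.read_state()["tool_pos"]; print(tool(*(st-p)[:2],41-p[2]))
E
```

```text
[624.1893401  256.88985063  96.        ] [458.30772956 257.40835056  28.        ] [573.42026896  68.75869146  11.        ]
[791.9685222  375.09506189  80.        ]
[758.9325166  352.72700712 120.        ]
[ 0.26  0.55 19.  ]
```

```bash
python3 - <<'E'
from h import *
from scipy.spatial.transform import Rotation as R
p=imaging.camera_params("wrist");T=np.linalg.inv(p["cam_to_world"]);s=status.read_state()
q=s["eef_rot"];r=R.from_quat([q[1],q[2],q[3],q[0]])
def pr(t):
    w=r.apply(t)+s["tool_pos"]
    return cv2.projectPoints((T[:3,:3]@w+T[:3,3]).reshape(1,3),np.zeros(3),np.zeros(3),p["K"],p["dist"])[0].ravel()*1.5625
w=0.75*85/2
for t in [(w,-11,-8),(w,11,-8),(-w,-11,-8),(-w,11,-8),(0,0,0)]: print(t,pr(t))
snap("wrist","w2",(150,230,370,384),3.6)
E
```

```text
(31.875, -11, -8) [510.95265557 373.06101817]
(31.875, 11, -8) [506.11772313 437.57793978]
(-31.875, -11, -8) [292.52738057 373.06664173]
(-31.875, 11, -8) [297.48556439 437.59914609]
(0, 0, 0) [401.85467041 392.35436234]
```

View pics/w2.png

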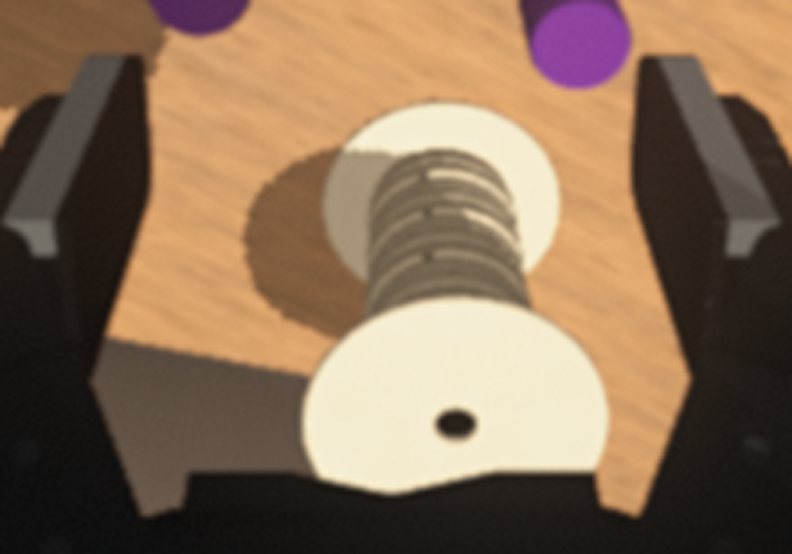

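The two cameras differ by about 5 mm, and the finger outlines suggest the truth lies between them. I'll use the mean, which is (622.5, 254.3) for the stick.

Emit:
play_rows(commands="0.12 0.27 2.5 0 0 0;0 0 2.5 0 0 0;0 0 2.5 0 0 0;0 0 2.5 0 0 0;0 0 2.5 0 0 0")

```text
clock: 3.42
tool_pos: [622.5, 254.3, 105.4]
eef_rot: [-0.0, 0.499, 0.867, 0.0]
force: [0.0, 0.2, -0.1]
width: 0.746
```

```bash
python3 -c "
from h import *
snap('wrist','w3');print(status.read_state()['tool_pos'])"
```

```text
[620.92992655 253.73289905 100.97954807]
```

View pics/w3.png

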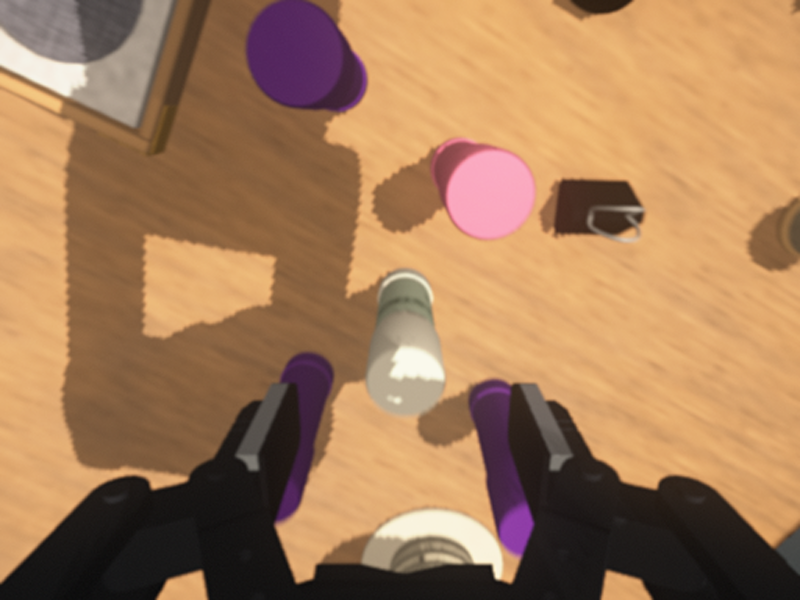

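The stick's top at (405,377) is centred in x between the pads, but about 4 mm towards the tool's -y. I'll correct for that and descend.

Emit:
play_rows(commands="0 -0.4 0 0 0 0;0 0 0 0 0 0;0 0 0 0 0 0")

```text
clock: 3.85
tool_pos: [619.7, 252.5, 108.0]
eef_rot: [0.001, 0.498, 0.867, 0.001]
force: [0.1, -0.1, -0.3]
width: 0.75
```

```bash
python3 -c "
from h import *
s=status.read_state();print(s['tool_pos'],tool(620.5-s['tool_pos'][0],252.5-s['tool_pos'][1],41-s['tool_pos'][2]))
print(world('wrist',np.array((405,377))/1.5625,96))"
```

```text
[619.71050478 252.54848361 107.98127604] [-0.04  0.05  6.7 ]
[[620.1422623  253.95119655  96.        ]]
```

Emit:
play_rows(commands="0 0 1.7 0 0 0;0 0 1.7 0 0 0;0 0 1.7 0 0 0;0 0 1.6 0 0 0;0 0 0 0 0 0")

```text
clock: 4.47
tool_pos: [618.1, 252.0, 36.9]
eef_rot: [-0.001, 0.498, 0.867, -0.001]
force: [0.2, -0.1, 0.6]
width: 0.751
```

Emit:
play_rows(commands="0 0 0 0 0 0;0 0 0 0 0 0;0 0 0 0 0 0;0 0 0 0 0 0;0 0 0 0 0 0", grip=0, newtons=30)

```text
clock: 5.1
tool_pos: [619.7, 252.5, 40.5]
eef_rot: [0.001, 0.498, 0.867, 0.001]
force: [0.4, 0.8, 5.1]
width: 0.316
```

Emit:
play_rows(commands="0 0 -1.5 0 0 0;0 0 -3 0 0 0;0 0 -3 0 0 0;0 0 -3 0 0 0;0 0 -2 0 0 0")

```text
clock: 5.72
tool_pos: [619.3, 252.4, 166.5]
eef_rot: [0.001, 0.498, 0.867, 0.001]
force: [-0.4, -0.8, -0.1]
width: 0.313
```

```bash
python3 -c "
from h import *
s=status.read_state();print(s['tool_pos'],s['width'],tool(478.2-s['tool_pos'][0],56.5-s['tool_pos'][1]))"
```

```text
[619.34934272 252.39895416 166.49925541] 0.3127225738900329 [ -9.8  -22.07  -0.04]
```

Emit:
play_rows(commands="-0.6 -1.3 0 0 0 0;-1 -2.25 0 0 0 0;-1 -2.25 0 0 0 0;-1 -2.25 0 0 0 0;-1 -2.25 0 0 0 0")

```text
clock: 6.35
tool_pos: [552.6, 159.9, 164.1]
eef_rot: [-0.0, 0.498, 0.867, -0.0]
force: [0.4, -0.3, -0.1]
width: 0.313
```

Emit:
play_rows(commands="-1 -2.25 0 0 0 0;-1 -2.25 0 0 0 0;-1 -2.25 0 0 0 0;-1 -2.25 0 0 0 0;-0.8 -1.8 0 0 0 0")

```text
clock: 6.98
tool_pos: [483.5, 64.0, 164.2]
eef_rot: [-0.0, 0.498, 0.867, -0.0]
force: [0.4, 0.1, -0.2]
width: 0.313
```

Emit:
play_rows(commands="-0.4 -0.97 0 0 0 0;0 0 0 0 0 0;0 0 3 0 0 0;0 0 3 0 0 0;0 0 0 0 0 0")

```text
clock: 7.6
tool_pos: [476.7, 56.8, 102.1]
eef_rot: [-0.002, 0.498, 0.867, -0.001]
force: [-1.3, -0.4, -0.0]
width: 0.317
```

```bash
python3 -c "
from h import *
im=imaging.snapshot('top');s=status.read_state();print(s['tool_pos'],tool(478.2-s['tool_pos'][0],56.5-s['tool_pos'][1]))
a=cv2.resize(imaging.snapshot('wrist'),(640,480))
c=cv2.resize(imaging.snapshot('scene')[170:250,190:300],None,fx=5,fy=5)
cv2.imwrite('pics/w4.png',cv2.resize(np.hstack([a,cv2.resize(c,(660,480))]),(800,295),interpolation=cv2.INTER_AREA))
"
```

```text
[477.78880078  56.79015955 103.98920505] [-0.05  0.02 -0.  ]
```

View pics/w4.png

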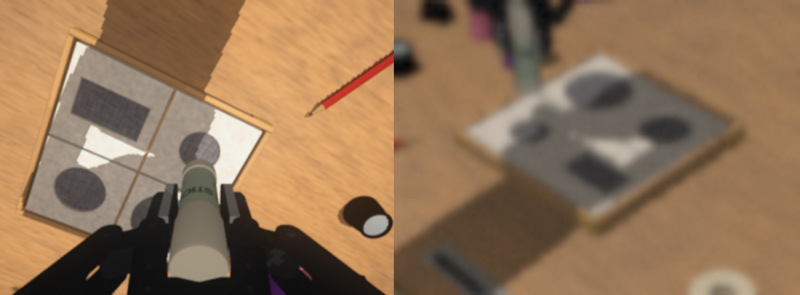

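```bash
python3 -c "
from h import *
print(world('wrist',[(201*1.3,149*1.3),(80*1.3,189*1.3)],16),world('wrist',[(198*1.3,166*1.3)],62.5),world('wrist',[(368*1.3,218*1.3)],21),status.read_state()['tool_pos'])"
```

```text
[[479.97436023  60.57039942  16.        ]
 [580.77984429 -24.83082629  16.        ]] [[479.21539158  56.87729414  62.5       ]] [[456.38414031 249.33300246  21.        ]] [478.89590458  56.68517039 105.76925808]
```

Emit:
play_rows(commands="0.1 0.1 1.5 0 0 0;0 0 2.2 0 0 0;0 0 0 0 0 0;0 0 0 0 0 0")

```text
clock: 8.25
tool_pos: [478.8, 57.8, 68.0]
eef_rot: [0.0, 0.498, 0.867, 0.0]
force: [0.7, 0.1, -0.2]
width: 0.315
```

```bash
python3 -c "
from h import *
snap('wrist','w5',(150,110,370,275),3.6)
print(status.read_state()['tool_pos'])"
```

```text
[478.97465837  57.82299381  68.27146123]
```

View pics/w5.png

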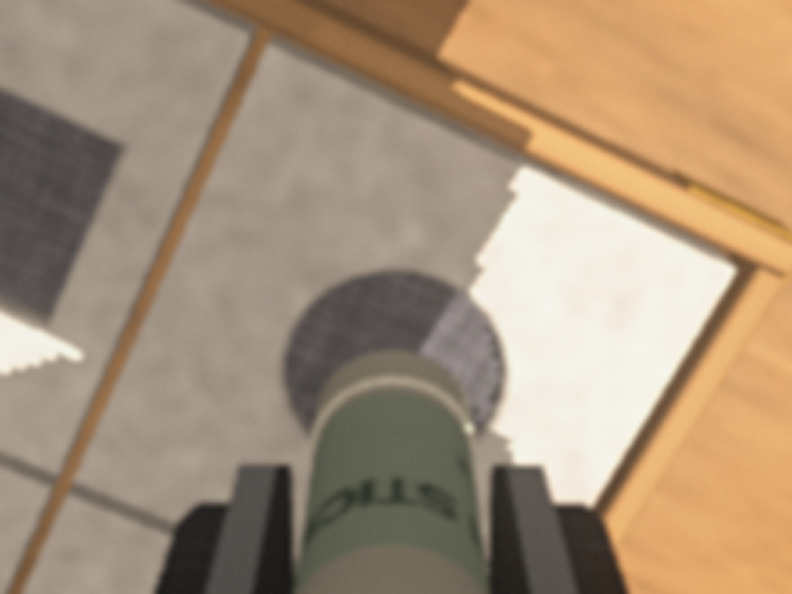

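```bash
python3 -c "
from h import *
f=lambda u,v:(150+u/3.6,110+v/3.6)
p=status.read_state()['tool_pos'];zf=p[2]-40.5
# front edges, same height-of-plane: recess rim at z16, foot rim
a=world('wrist',[f(394,270),f(284,370),f(505,370)],16);b=world('wrist',[f(394,350),f(318,424),f(472,424)],zf)
yd=np.array([.867,.498]);xd=np.array([-.498,.867])
print(zf,(a[:,:2]-p[:2])@yd,(a[:,:2]-p[:2])@xd,(b[:,:2]-p[:2])@yd,(b[:,:2]-p[:2])@xd)"
```

```text
27.771461232518362 [-16.66036628   2.34750003   2.04607457] [  1.13806861 -18.36486249  21.14655621] [-6.52146629  7.21718392  7.01592216] [  1.18793624 -11.66676431  14.62066006]
```

The recess ellipse is centred at x = 394 and the foot is also at 394. Along the tool's y the foot is about 4 mm too far forward, so I'll move back 3.5 mm and lower.

Emit:
play_rows(commands="0 -0.35 0 0 0 0;0 0 0.6 0 0 0;0 0 0.5 0 0 0;0 0 0.4 0 0 0;0 0 0 0 0 0")

```text
clock: 8.93
tool_pos: [475.2, 56.0, 52.0]
eef_rot: [-0.0, 0.498, 0.867, -0.0]
force: [0.7, -0.1, -0.9]
width: 0.308
```

Emit:
play_rows(commands="0 0 0.1 0 0 0;0 0 0 0 0 0;0 0 0 0 0 0;0 0 0 0 0 0")

```text
clock: 9.43
tool_pos: [475.5, 56.0, 51.5]
eef_rot: [0.0, 0.498, 0.867, 0.0]
force: [-0.7, 0.1, 0.1]
width: 0.314
```

Emit:
play_rows(commands="0 0 0.1 0 0 0;0 0 0 0 0 0;0 0 0 0 0 0")

```text
clock: 9.8
tool_pos: [475.7, 56.1, 51.4]
eef_rot: [0.0, 0.498, 0.867, 0.0]
force: [-3.6, -0.1, 8.5]
width: 0.312
```

Emit:
play_rows(commands="0 0 0 0 0 0;0 0 0 0 0 0;0 0 0 0 0 0", grip=0.6)

```text
clock: 10.18
tool_pos: [475.2, 56.0, 50.0]
eef_rot: [-0.0, 0.498, 0.867, -0.0]
force: [-0.3, -0.1, -0.7]
width: 0.6
```

Emit:
play_rows(commands="0 0 -2 0 0 0;0 0 -3 0 0 0;0 0 -3 0 0 0;0 0 -3 0 0 0;0 0 -1 0 0 0")

```text
clock: 10.8
tool_pos: [476.1, 56.0, 172.0]
eef_rot: [0.001, 0.498, 0.867, 0.001]
force: [-0.5, 0.7, 0.2]
width: 0.601
```

```bash
python3 -c "
from h import *
snap('wrist','w6');s=status.read_state();p=s['tool_pos'];print(p,tool(453.5-p[0],251-p[1]))"
```

```text
[476.07210333  56.02614231 172.23155232] [17.97  7.88 -0.  ]
```

View pics/w6.png

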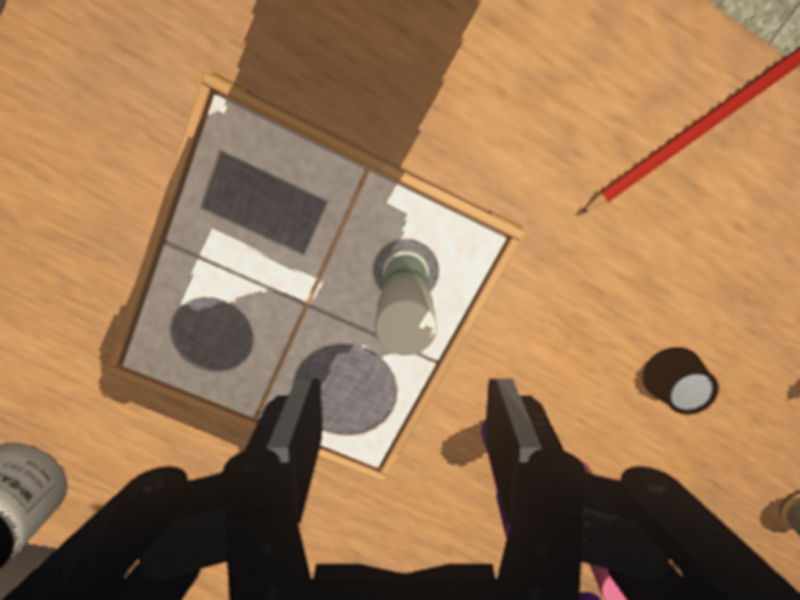

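The stick stands upright in its recess at (405,270). Next is the loupe, with its lens at (692,392).

Emit:
play_rows(commands="1.5 0.7 0 0 0 0;3 1.3 0 0 0 0;3.5 1.5 0 0 0 0;3.5 1.5 0 0 0 0;3.5 1.5 0 0 0 0", grip=0.8)

```text
clock: 11.48
tool_pos: [454.5, 220.2, 168.4]
eef_rot: [-0.001, 0.498, 0.867, -0.001]
force: [0.2, -0.7, -0.0]
width: 0.805
```

Emit:
play_rows(commands="2 0.9 0 0 0 0;1 0.5 0 0 0 0;0 0 2.5 0 0 0;0 0 2.5 0 0 0;0 0 2 0 0 0")

```text
clock: 12.1
tool_pos: [452.0, 251.0, 98.2]
eef_rot: [-0.001, 0.498, 0.867, -0.001]
force: [0.5, 0.7, -0.4]
width: 0.805
```

Emit:
play_rows(commands="0 0 0 0 0 0;0 0 0 0 0 0")

```text
clock: 12.35
tool_pos: [453.0, 251.4, 100.9]
eef_rot: [0.0, 0.498, 0.867, 0.0]
force: [1.1, -0.3, 0.5]
width: 0.802
```

```bash
python3 -c "
from h import *
snap('wrist','w7');s=status.read_state();p=s['tool_pos'];print(p)"
```

```text
[453.22355546 251.45539925 101.28558394]
```

View pics/w7.png

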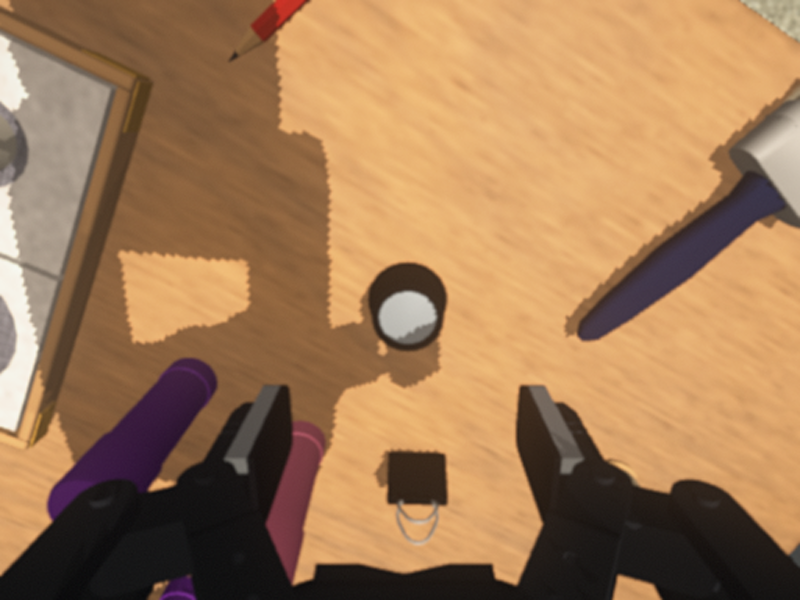

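```bash
python3 -c "
from h import *
p=status.read_state()['tool_pos'];w=world('wrist',np.array([(408,318)])/1.5625,28)[0];print(w,tool(*(w-p)[:2],4-p[2]))"
```

```text
[455.54697808 255.81430716  28.        ] [0.26 0.41 9.73]
```

Emit:
play_rows(commands="0.1 0 2.3 0 0 0;0 0 2.6 0 0 0;0 0 2.3 0 0 0;0 0 1.5 0 0 0;0 0 0.6 0 0 0")

```text
clock: 13.02
tool_pos: [452.3, 252.2, 7.2]
eef_rot: [-0.0, 0.498, 0.867, 0.0]
force: [0.5, 0.5, 0.6]
width: 0.799
```

Emit:
play_rows(commands="0 0 0 0 0 0;0 0 0.3 0 0 0;0 0 0 0 0 0;0 0 0 0 0 0")

```text
clock: 13.52
tool_pos: [452.4, 252.2, 4.6]
eef_rot: [0.0, 0.498, 0.867, 0.0]
force: [-0.6, -0.5, 0.3]
width: 0.798
```

Emit:
play_rows(commands="0 0 0 0 0 0;0 0 0 0 0 0;0 0 0 0 0 0;0 0 0 0 0 0;0 0 0 0 0 0", grip=0, newtons=30)

```text
clock: 14.15
tool_pos: [452.5, 252.2, 4.7]
eef_rot: [0.0, 0.498, 0.867, 0.0]
force: [-0.7, -0.7, 4.3]
width: 0.404
```

Emit:
play_rows(commands="0 0 -0.5 0 0 0;0 0 -1 0 0 0;0 0 -1.5 0 0 0;0 0 0 0 0 0;0 0 0 0 0 0")

```text
clock: 14.78
tool_pos: [452.2, 252.1, 34.4]
eef_rot: [0.0, 0.498, 0.867, 0.0]
force: [-0.2, 0.9, 0.4]
width: 0.404
```

```bash
python3 -c "
from h import *
snap('wrist','w8');s=status.read_state();p=s['tool_pos'];print(p,tool(577-p[0],-28-p[1]))"
```

```text
[452.05379325 252.02224308  34.02071026] [-30.48  -3.33  -0.  ]
```

View pics/w8.png

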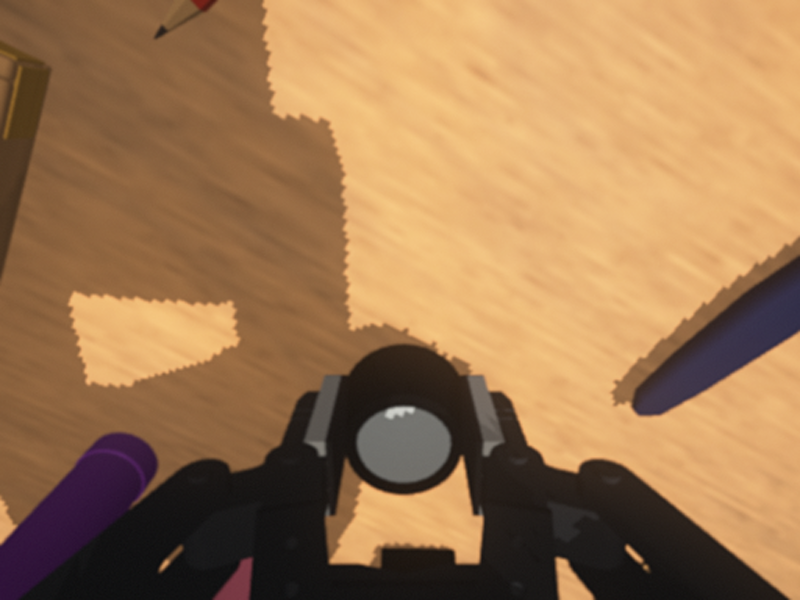

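The loupe is held upright and centred, with its lens at (404,442). I'll lift it over the stick and go to its recess.

Emit:
play_rows(commands="0 0 -2.5 0 0 0;0 0 -3.5 0 0 0;0 0 -3.5 0 0 0;-1 -0.1 -2 0 0 0;-2.5 -0.3 0 0 0 0")

```text
clock: 15.45
tool_pos: [467.1, 220.4, 151.0]
eef_rot: [0.001, 0.497, 0.868, 0.001]
force: [0.0, -0.1, -1.2]
width: 0.406
```

Emit:
play_rows(commands="-3.5 -0.4 0 0 0 0;-3.5 -0.4 0 0 0 0;-3.5 -0.4 0 0 0 0;-3.5 -0.4 0 0 0 0;-3.5 -0.4 0 0 0 0")

```text
clock: 16.08
tool_pos: [537.6, 57.6, 148.6]
eef_rot: [-0.0, 0.498, 0.867, -0.0]
force: [0.3, 0.4, -0.1]
width: 0.408
```

Emit:
play_rows(commands="-3.5 -0.4 0 0 0 0;-3.5 -0.4 0 0 0 0;-2 -0.1 0 0 0 0;-0.5 0 0 0 0 0;0 0 0 0 0 0")

```text
clock: 16.7
tool_pos: [577.4, -27.3, 149.0]
eef_rot: [-0.0, 0.498, 0.867, 0.0]
force: [-0.6, -0.6, -0.4]
width: 0.409
```

Emit:
play_rows(commands="0 0 2 0 0 0;0 0 3 0 0 0;0 0 2.5 0 0 0;0 0 0 0 0 0;0 0 0 0 0 0")

```text
clock: 17.32
tool_pos: [578.1, -27.3, 75.7]
eef_rot: [0.001, 0.497, 0.867, 0.0]
force: [0.7, 0.2, 0.4]
width: 0.408
```

```bash
python3 -c "
from h import *
s=status.read_state();p=s['tool_pos'];print(p,tool(577.3-p[0],-28-p[1]),s['width'])"
```

```text
[578.1311303  -27.31247685  75.70204477] [-0.02 -0.11 -0.  ] 0.40815104000408986
```

Go down to about 14 mm over the floor and check from close by.

Emit:
play_rows(commands="0 -0.1 2 0 0 0;0 0 2 0 0 0;0 0 0.5 0 0 0;0 0 0 0 0 0;0 0 0 0 0 0")

```text
clock: 17.95
tool_pos: [577.3, -28.4, 30.2]
eef_rot: [0.001, 0.498, 0.867, 0.0]
force: [-0.0, -0.1, -0.6]
width: 0.407
```

```bash
python3 -c "
from h import *
snap('wrist','w9',(130,110,386,302),3.1);s=status.read_state();print(s['tool_pos'])"
```

```text
[577.31065207 -28.43486622  30.21894218]
```

View pics/w9.png

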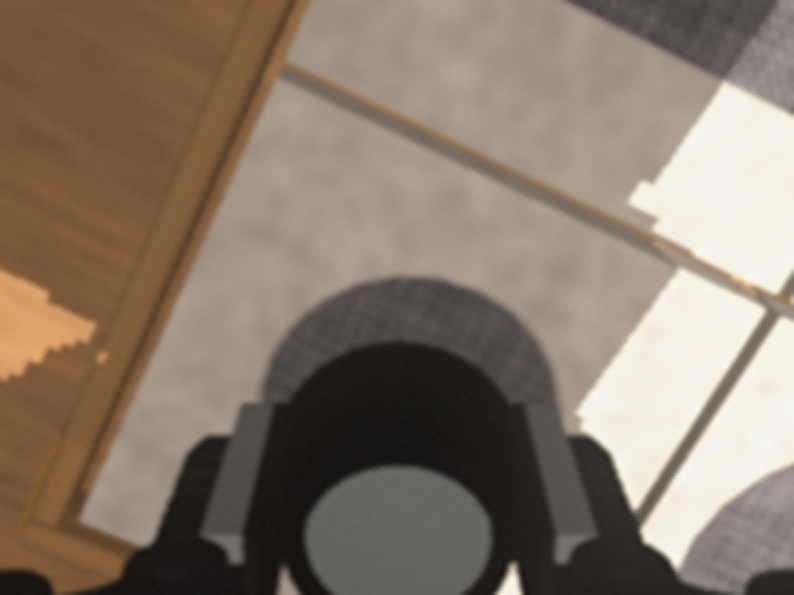

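```bash
python3 -c "
from h import *
f=lambda u,v:(130+u/3.1,110+v/3.1)
p=status.read_state()['tool_pos'];zf=p[2]-4.5
a=world('wrist',[f(409,277),f(262,385),f(556,385)],16);b=world('wrist',[f(399,340),f(399,538)],zf);c=world('wrist',[f(399,538)],zf+28)
yd=np.array([.867,.498]);xd=np.array([-.498,.867])
for q in (a,b,c):print((q[:,:2]-p[:2])@yd,(q[:,:2]-p[:2])@xd)"
```

```text
[-21.72897113  -1.79337423  -2.18377808] [  2.24931181 -22.63166728  27.56259556]
[-14.82141847  21.8276747 ] [0.64953348 0.94167523]
[1.9910679] [0.75516405]
```

The offsets are small: the recess is centred about 1.7 mm in +x and 1 mm or less in y. I'll correct and lower.

Emit:
play_rows(commands="0.15 -0.05 0 0 0 0;0 0 0.5 0 0 0;0 0 0.5 0 0 0;0 0 0.4 0 0 0;0 0 0 0 0 0")

```text
clock: 18.62
tool_pos: [575.5, -27.3, 15.7]
eef_rot: [-0.0, 0.498, 0.867, -0.0]
force: [-2.7, 0.5, 5.5]
width: 0.404
```

Emit:
play_rows(commands="0 0 0.1 0 0 0;0 0 0 0 0 0;0 0 0 0 0 0")

```text
clock: 19.0
tool_pos: [575.5, -27.3, 15.6]
eef_rot: [-0.0, 0.498, 0.867, -0.0]
force: [-6.5, 1.0, 10.8]
width: 0.406
```

Emit:
play_rows(commands="0 0 0 0 0 0;0 0 0 0 0 0;0 0 0 0 0 0", grip=0.6)

```text
clock: 19.38
tool_pos: [575.4, -27.3, 13.9]
eef_rot: [-0.0, 0.498, 0.867, -0.0]
force: [1.0, 0.5, -0.0]
width: 0.599
```

Emit:
play_rows(commands="0 0 -2 0 0 0;0 0 -3 0 0 0;0 0 -3 0 0 0;0 0 -3 0 0 0;0 0 -1 0 0 0")

```text
clock: 20.0
tool_pos: [576.7, -27.5, 137.9]
eef_rot: [0.002, 0.498, 0.867, 0.001]
force: [0.7, 0.8, -0.4]
width: 0.603
```

```bash
python3 -c "
from h import *
snap('wrist','w10');s=status.read_state();p=s['tool_pos'];print(p,tool(461-p[0],-229-p[1]),s['joint_positions'])"
```

```text
[576.65785519 -27.44556813 137.77495573] [-11.57 -20.15  -0.05] [-1.11556155e-01  2.41767551e-01  1.37902519e+00  7.65319315e-05
  1.51587596e+00 -2.21102201e+00]
```

Contact came with the foot at the recess floor level (about z = 11), so the loupe is seated. Next I'll move above the roll and turn the jaws to 45 degrees for placing it.

Emit:
play_rows(commands="-0.6 -1 0 0 0 0;-1.4 -2.5 0 0 0 0;-1.7 -3 0 0 0 0;-1.7 -3 0 0 0 0;-1.7 -3 0 0 0 0", grip=0.95)

```text
clock: 20.68
tool_pos: [501.6, -152.8, 132.5]
eef_rot: [-0.001, 0.498, 0.867, -0.0]
force: [-1.1, -0.4, -0.1]
width: 0.95
```

Emit:
play_rows(commands="-1.7 -3 0 0 0 0;-1.7 -2.8 0 0 0 0;-1.07 -1.85 0 0 0 0;0 0 0 0 0 1;0 0 0 0 0 1")

```text
clock: 21.3
tool_pos: [458.5, -229.3, 132.5]
eef_rot: [-0.002, 0.616, 0.788, -0.0]
force: [1.1, 0.3, 1.2]
width: 0.95
```

Emit:
play_rows(commands="0 0 0 0 0 1;0 0 0 0 0 1;0 0 0 0 0 1;0 0 0 0 0 1;0 0 0 0 0 1")

```text
clock: 21.92
tool_pos: [458.6, -228.9, 132.5]
eef_rot: [-0.001, 0.848, 0.53, -0.001]
force: [0.4, 0.3, 0.2]
width: 0.955
```

Emit:
play_rows(commands="0 0 0 0 0 1;0 0 0 0 0 1;0 0 1.5 0 0 0.4;0 0 1.5 0 0 0;0 0 0 0 0 0")

```text
clock: 22.55
tool_pos: [458.5, -228.4, 101.9]
eef_rot: [-0.002, 0.923, 0.384, -0.001]
force: [0.2, 0.4, 0.4]
width: 0.95
```

```bash
python3 -c "
from h import *
im=imaging.snapshot('wrist');cv2.imwrite('pics/w11.png',im)
s=status.read_state();p=s['tool_pos'];print(p,s['eef_rot'],s['width'])
a=cv2.imread('pics/w10.png')
b=cv2.resize(im,(400,300),interpolation=cv2.INTER_AREA)
t=cv2.resize(imaging.snapshot('top')[160:260,200:345],(800,552),interpolation=cv2.INTER_CUBIC)
cv2.imwrite('pics/w11.png',np.vstack([np.hstack([cv2.resize(a,(400,300),interpolation=cv2.INTER_AREA),b]),cv2.resize(t,(800,300))]))
cv2.imwrite('pics/raw11.png',im)
"
```

```text
[ 459.1548277  -228.71555391  103.13602984] [-9.99134321e-04  9.23451550e-01  3.83713063e-01 -7.22047451e-04] 0.9511582619039857
```

View pics/w11.png

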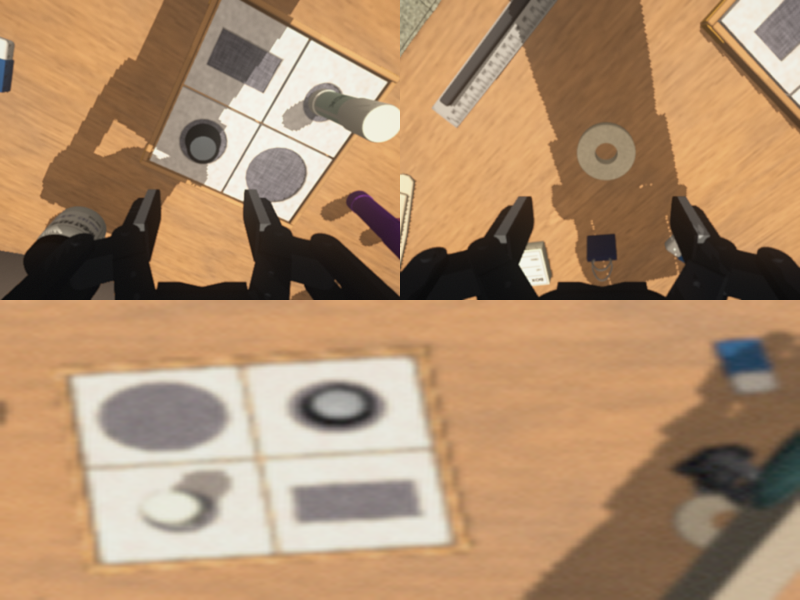

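The loupe and stick are both seated. In the wrist panel the roll is centred at (206,152), against a finger midpoint of about 202.

```bash
python3 -c "
from h import *
p=status.read_state()['tool_pos'];w=world('wrist',np.array([(206,152)])*1.28,13)[0];print(p,w,tool(*(w-p)[:2],-p[2]))
x=world('wrist',np.array([(177,152),(235,152)])*1.28,13);print(np.linalg.norm(x[0]-x[1]))"
```

```text
[ 459.6546233  -228.91169846  104.00152211] [ 465.36412087 -224.98037775   13.        ] [ 0.68  0.14 10.4 ]
56.202434694937075
```

Emit:
play_rows(commands="0.3 0 2.3 0 0 0;0 0 2.6 0 0 0;0 0 2.5 0 0 0;0 0 1.7 0 0 0;0 0 0.5 0 0 0")

```text
clock: 23.28
tool_pos: [461.8, -226.6, 7.7]
eef_rot: [-0.0, 0.924, 0.383, -0.0]
force: [0.1, -1.4, 0.2]
width: 0.948
```

Emit:
play_rows(commands="0 0 0.4 0 0 0;0 0 0.3 0 0 0;0 0 0 0 0 0;0 0 0 0 0 0")

```text
clock: 23.78
tool_pos: [462.2, -226.9, 1.7]
eef_rot: [0.0, 0.924, 0.383, 0.0]
force: [0.2, 1.1, 0.7]
width: 0.952
```

Emit:
play_rows(commands="0 0 0 0 0 0;0 0 0 0 0 0;0 0 0 0 0 0;0 0 0 0 0 0", grip=0, newtons=30)

```text
clock: 24.28
tool_pos: [462.3, -226.9, 1.8]
eef_rot: [0.0, 0.924, 0.383, 0.0]
force: [-0.7, -0.1, 6.8]
width: 0.64
```

Emit:
play_rows(commands="0 0 -0.5 0 0 0;0 0 -1.5 0 0 0;0 0 -3 0 0 0;0 0 -3.5 0 0 0;0 0 -3.5 0 0 0")

```text
clock: 24.9
tool_pos: [462.0, -226.7, 123.3]
eef_rot: [0.0, 0.924, 0.383, 0.0]
force: [0.8, 0.4, -0.4]
width: 0.638
```

```bash
python3 -c "
from h import *
s=status.read_state();p=s['tool_pos'];print(p,tool(569-p[0],64-p[1]),s['width'])"
```

```text
[ 461.9861979  -226.72131636  123.31255832] [ 28.14 -12.95  -0.  ] 0.6383985611196478
```

Emit:
play_rows(commands="1 -0.5 0 0 0 0;2 -0.9 0 0 0 0;2.8 -1.3 0 0 0 0;2.8 -1.3 0 0 0 0;2.8 -1.3 0 0 0 0")

```text
clock: 25.52
tool_pos: [504.8, -107.2, 120.7]
eef_rot: [-0.0, 0.924, 0.383, -0.0]
force: [0.4, -0.1, 0.7]
width: 0.637
```

Emit:
play_rows(commands="2.8 -1.3 0 0 0 0;2.8 -1.3 0 0 0 0;2.8 -1.3 0 0 0 0;2.8 -1.3 0 0 0 0;2.8 -1.3 0 0 0 0")

```text
clock: 26.15
tool_pos: [557.5, 37.8, 120.6]
eef_rot: [-0.0, 0.924, 0.384, -0.001]
force: [-0.3, -0.3, 0.3]
width: 0.64
```

Emit:
play_rows(commands="1.7 -0.7 0 0 0 0;1.04 -0.45 0 0 0 0;0 0 2.5 0 0 0;0 0 2.5 0 0 0;0 0 2 0 0 0")

```text
clock: 26.78
tool_pos: [568.5, 63.4, 50.1]
eef_rot: [-0.0, 0.924, 0.383, -0.001]
force: [-0.6, 0.2, 0.2]
width: 0.638
```

Emit:
play_rows(commands="0 0 1 0 0 0;0 0 0 0 0 0;0 0 0 0 0 0")

```text
clock: 27.15
tool_pos: [569.6, 63.9, 42.4]
eef_rot: [0.0, 0.924, 0.383, 0.001]
force: [-0.7, -0.1, -0.2]
width: 0.638
```

```bash
python3 -c "
from h import *
snap('wrist','w12',(130,130,386,322),3.1);s=status.read_state();p=s['tool_pos'];print(p,tool(569-p[0],64-p[1]),s['width'])"
```

```text
[569.65118008  63.92517445  42.43870997] [-0.04 -0.05 -0.  ] 0.6309131766628121
```

View pics/w12.png

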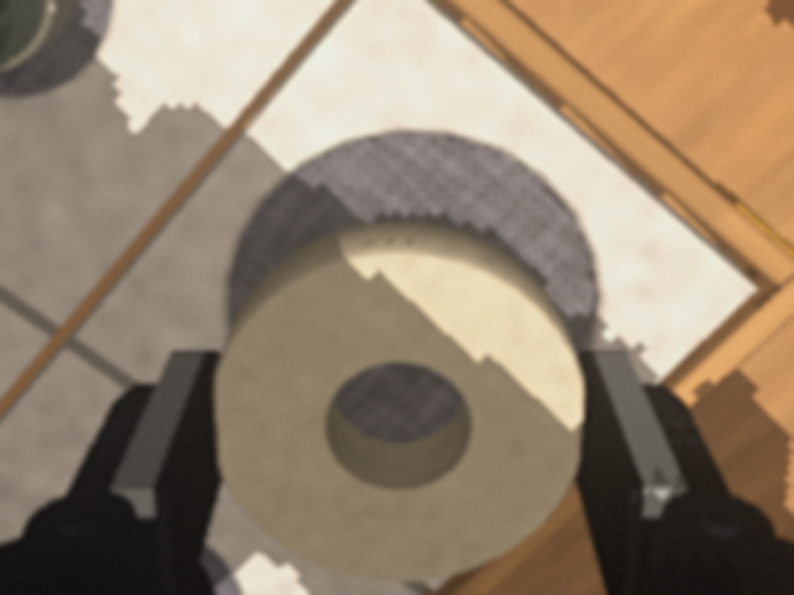

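```bash
python3 -c "
from h import *
f=lambda u,v:(130+u/3.1,130+v/3.1)
p=status.read_state()['tool_pos'];zf=p[2]-1.8
a=world('wrist',[f(413,130),f(229,295),f(598,295)],16);b=world('wrist',[f(400,218)],zf);c=world('wrist',[f(398,425),f(214,400),f(584,400),f(399,581)],zf+13)
yd=np.array([.707,-.707]);xd=np.array([.707,.707])
for q in (a,b,c):print((q[:,:2]-p[:2])@yd,(q[:,:2]-p[:2])@xd)"
```

```text
[-35.0854428   -3.79156621  -3.82617863] [  5.27577955 -28.03573784  39.20734191]
[-28.36562287] [2.93038144]
[-0.53355902 -4.78178987 -4.78808768 27.62007331] [  2.63824871 -24.35814835  29.94083916   2.84662772]
```

The recess is 2.5 mm further along tool +x and aligned in y. I'll correct and lower.

Emit:
play_rows(commands="0.25 0 0.8 0 0 0;0 0 0.9 0 0 0;0 0 0.7 0 0 0;0 0 0.4 0 0 0;0 0 0 0 0 0")

```text
clock: 27.82
tool_pos: [570.8, 65.7, 13.2]
eef_rot: [-0.0, 0.924, 0.383, 0.0]
force: [0.2, -0.5, -0.7]
width: 0.637
```

Emit:
play_rows(commands="0 0 0 0 0 0;0 0 0.1 0 0 0;0 0 0 0 0 0")

```text
clock: 28.2
tool_pos: [570.9, 65.8, 12.9]
eef_rot: [0.0, 0.924, 0.383, 0.0]
force: [-1.0, 0.6, 4.5]
width: 0.641
```

Emit:
play_rows(commands="0 0 0 0 0 0;0 0 0 0 0 0;0 0 0 0 0 0", grip=0.76)

```text
clock: 28.58
tool_pos: [570.6, 65.7, 12.0]
eef_rot: [-0.0, 0.924, 0.383, -0.0]
force: [-0.3, -0.5, -0.4]
width: 0.757
```

Emit:
play_rows(commands="0 0 -1 0 0 0;0 0 -3 0 0 0;0 0 -3.5 0 0 0;0 0 -3.5 0 0 0;0 0 -1 0 0 0")

```text
clock: 29.2
tool_pos: [572.0, 65.8, 135.6]
eef_rot: [0.001, 0.924, 0.383, 0.003]
force: [0.3, 0.6, -0.6]
width: 0.76
```

```bash
python3 -c "
from h import *
snap('wrist','w13');cv2.imwrite('pics/top13.png',imaging.snapshot('top'))
s=status.read_state();p=s['tool_pos'];print(p,s['width'],tool(610.9-p[0],-246-p[1]))
# roll (cream) vs recess in the top view: ring mask centroid inside the roll square
"
```

```text
[571.19707667  65.7533712  133.25234851] 0.7578855126394702 [-19.28  24.82   0.  ]
```

Emit:
play_rows(commands="-0.7 0.9 0 0 0 0;-1.5 1.9 0 0 0 0;-2 2.6 0 0 0 0;-2 2.6 0 0 0 0;-2 2.6 0 0 0 0")

```text
clock: 29.92
tool_pos: [587.1, -68.9, 130.2]
eef_rot: [-0.001, 0.924, 0.383, -0.001]
force: [0.3, -0.1, -0.3]
width: 0.757
```

Emit:
play_rows(commands="-2 2.6 0 0 0 0;-2 2.6 0 0 0 0;-2 2.6 0 0 0 0;-2 2.6 0 0 0 0;-1.7 2.2 0 0 0 0")

```text
clock: 30.55
tool_pos: [607.7, -226.6, 130.0]
eef_rot: [-0.001, 0.924, 0.383, -0.001]
force: [-0.1, -0.6, 0.1]
width: 0.762
```

Emit:
play_rows(commands="-0.78 1.62 0 0 0 0;0 0 0 0 0 -1;0 0 0 0 0 -1;0 0 0 0 0 -1;0 0 0 0 0 -1", grip=0.65)

```text
clock: 31.18
tool_pos: [613.6, -242.3, 129.9]
eef_rot: [-0.002, 0.781, 0.625, -0.001]
force: [-0.7, -0.0, 0.8]
width: 0.647
```

Emit:
play_rows(commands="0 0 0 0 0 -1;0 0 0 0 0 -1;0 0 1.5 0 0 -0.6;0 0 1.5 0 0 0;0 0 0 0 0 0")

```text
clock: 31.8
tool_pos: [613.2, -241.6, 99.1]
eef_rot: [-0.003, 0.658, 0.753, -0.001]
force: [-0.2, 0.5, -0.3]
width: 0.653
```

```bash
cat > er.py <<'E'
from h import *
im=imaging.snapshot('wrist');cv2.imwrite('pics/er_raw.png',im)
s=status.read_state();p=s['tool_pos'];print(p,s['eef_rot'],s['width'])
h=cv2.cvtColor(im,cv2.COLOR_BGR2HSV)
m=cv2.inRange(h,(95,110,50),(118,255,255))
n,l,st,c=cv2.connectedComponentsWithStats(m)
for i in range(1,n):
    if st[i,4]>150: 
        r=cv2.minAreaRect(np.argwhere(l==i)[:,::-1].astype(np.float32)); b=world('wrist',cv2.boxPoints(r),13)
        print(st[i],c[i],r,np.round(b[:,:2],1).tolist())
E
python3 er.py
```

```text
[ 613.90199247 -241.79536361  100.66338097] [-1.37456517e-03  6.57390715e-01  7.53548542e-01 -3.91854231e-04] 0.6502263679486016
[ 239  186   29   40 1040] [253.3125     205.18557692] ((253.41439819335938, 205.6883544921875), (38.4181022644043, 28.165874481201172), 87.87889862060547) [[611.7, -255.1], [608.1, -234.5], [638.8, -228.9], [642.6, -250.3]]
```

```bash
python3 -c "
from h import *
s=status.read_state();p=s['tool_pos'];print(p,tool(611-p[0],-246-p[1],4.5-p[2]))"
```

```text
[ 613.90199247 -241.79536361  100.66338097] [-0.39 -0.32  9.62]
```

Emit:
play_rows(commands="-0.4 -0.3 2 0 0 -0.2;0 0 2.5 0 0 0;0 0 2.5 0 0 0;0 0 1.7 0 0 0;0 0 0.5 0 0 0")

```text
clock: 32.48
tool_pos: [611.5, -246.0, 8.6]
eef_rot: [-0.001, 0.646, 0.763, -0.0]
force: [-0.0, -0.2, -0.5]
width: 0.648
```

Emit:
play_rows(commands="0 0 0.3 0 0 0;0 0 0.1 0 0 0;0 0 0 0 0 0;0 0 0 0 0 0")

```text
clock: 32.98
tool_pos: [612.5, -246.3, 6.8]
eef_rot: [0.0, 0.646, 0.763, 0.0]
force: [0.9, -0.5, -0.0]
width: 0.651
```

Emit:
play_rows(commands="0 0 0 0 0 0;0 0 0 0 0 0;0 0 0 0 0 0;0 0 0 0 0 0;0 0 0 0 0 0", grip=0, newtons=25)

```text
clock: 33.6
tool_pos: [612.4, -246.2, 6.6]
eef_rot: [0.0, 0.646, 0.763, 0.0]
force: [1.0, -0.5, 1.8]
width: 0.263
```

Emit:
play_rows(commands="0 0 -0.5 0 0 0;0 0 -1.5 0 0 0;0 0 -3 0 0 0;0 0 -3 0 0 0;0 0 0 0 0 0")

```text
clock: 34.22
tool_pos: [613.9, -246.9, 90.8]
eef_rot: [0.003, 0.646, 0.763, 0.001]
force: [0.2, -0.7, 0.3]
width: 0.265
```

```bash
python3 er.py; python3 -c "
from h import *
s=status.read_state();p=s['tool_pos'];print(tool(484-p[0],-35-p[1]))"
```

```text
[ 612.9374825  -246.49011183   88.24138778] [1.60021590e-03 6.46189326e-01 7.63175322e-01 4.71274906e-04] 0.2684124294944894
[ 234  250   48   58 2611] [257.86365377 278.12715435] ((257.5, 278.5), (57.0, 47.0), 90.0) [[657.4, -256.1], [651.5, -221.4], [702.2, -211.7], [708.4, -248.8]]
[22.99 -9.23 -0.07]
```

```bash
python3 -c "
from h import *
p=status.read_state()['tool_pos'];z=p[2]+6.4
im=cv2.imread('pics/er_raw.png');print([im[r,250:266].mean(0).astype(int).tolist() for r in range(195,330,5)])
w=world('wrist',[(257.5,307.5),(257.5,250)],z);print([tool(*(q-p)[:2]) for q in w])"
```

```text
[[67, 100, 138], [68, 101, 138], [84, 107, 131], [117, 132, 144], [153, 172, 185], [159, 177, 191], [159, 178, 191], [159, 177, 190], [158, 176, 189], [156, 174, 187], [155, 173, 185], [93, 75, 59], [93, 68, 46], [92, 67, 45], [91, 66, 43], [91, 65, 42], [89, 64, 41], [89, 64, 41], [89, 63, 40], [87, 62, 40], [87, 62, 41], [86, 62, 41], [85, 61, 41], [111, 167, 220], [118, 177, 226], [114, 173, 225], [118, 179, 231]]
[array([0.1 , 2.78, 0.01]), array([ 0.11, -0.46, -0.  ])]
```

Emit:
play_rows(commands="1 -0.4 0 0 0 0;2.2 -0.9 0 0 0 0;2.8 -1.15 0 0 0 0;2.8 -1.15 0 0 0 0;2.8 -1.15 0 0 0 0")

```text
clock: 34.9
tool_pos: [544.5, -138.0, 84.7]
eef_rot: [-0.001, 0.646, 0.763, -0.0]
force: [-0.4, 0.1, -0.3]
width: 0.264
```

Emit:
play_rows(commands="2.8 -1.15 0 0 0 0;2.8 -1.15 0 0 0 0;2.8 -1.15 0 0 0 0;2 -0.8 0 0 0 0;0.9 -0.3 0 0 0 0")

```text
clock: 35.52
tool_pos: [481.3, -34.5, 85.2]
eef_rot: [-0.001, 0.646, 0.764, -0.001]
force: [-0.2, -0.0, -0.4]
width: 0.264
```

Emit:
play_rows(commands="0 0 0 0 0 1;0 0 0 0 0 1;0 0 0 0 0 1;0 0 0 0 0 1;0 0 0 0 0 1")

```text
clock: 36.15
tool_pos: [482.4, -35.8, 85.6]
eef_rot: [-0.0, 0.869, 0.494, -0.0]
force: [0.2, 0.5, -0.5]
width: 0.264
```

Emit:
play_rows(commands="0 0 0 0 0 1;0 0 0 0 0 1;0 0 0 0 0 1;0 0 0 0 0 1;0 0 0 0 0 1")

```text
clock: 36.78
tool_pos: [482.3, -35.7, 85.5]
eef_rot: [-0.0, 0.986, 0.167, -0.001]
force: [0.0, 0.0, -0.4]
width: 0.267
```

Emit:
play_rows(commands="0 0 0 0 0 1;0 0 0 0 0 0.9;0 0 0 0 0 0;0 0 0 0 0 0")

```text
clock: 37.28
tool_pos: [482.6, -35.7, 86.0]
eef_rot: [-0.0, 0.999, 0.039, -0.0]
force: [-0.1, -0.7, -0.3]
width: 0.27
```

```bash
python3 -c "
from h import *
s=status.read_state();p=s['tool_pos'];q=s['eef_rot'];print(p,q,2*np.degrees(np.arctan2(q[2],q[1])),s['width'],tool(484-p[0],-34.7-p[1]))"
```

```text
[482.57036384 -35.68506861  85.96616606] [-7.61216368e-05  9.99256475e-01  3.85542123e-02 -2.53400859e-04] 4.419082681480078 0.2702860918785558 [ 0.15 -0.09 -0.  ]
```

Emit:
play_rows(commands="0.1 -0.1 2 0 0 0;0 0 2 0 0 0;0 0 1 0 0 0;0 0 0 0 0 0;0 0 0 0 0 0")

```text
clock: 37.9
tool_pos: [484.2, -34.6, 37.1]
eef_rot: [0.0, 0.999, 0.038, 0.001]
force: [-0.2, -1.0, -0.1]
width: 0.266
```

```bash
python3 -c "
from h import *
im=imaging.snapshot('wrist');s=status.read_state();print(s['tool_pos'])
a=cv2.resize(im[130:322,130:386],(800,600),interpolation=cv2.INTER_CUBIC)[:, :480+0] if 0 else cv2.resize(im[130:322,160:352],(500,500),interpolation=cv2.INTER_CUBIC)
t=cv2.imread('pics/top13.png')[172:250,208:286]; t=cv2.resize(t,(290,290),interpolation=cv2.INTER_CUBIC)
w=cv2.resize(cv2.imread('pics/w13.png'),(290,210),interpolation=cv2.INTER_AREA)
cv2.imwrite('pics/w14.png',np.hstack([a,np.vstack([t,w])]))"
```

```text
[484.20622962 -34.63310191  37.16648141]
```

View pics/w14.png

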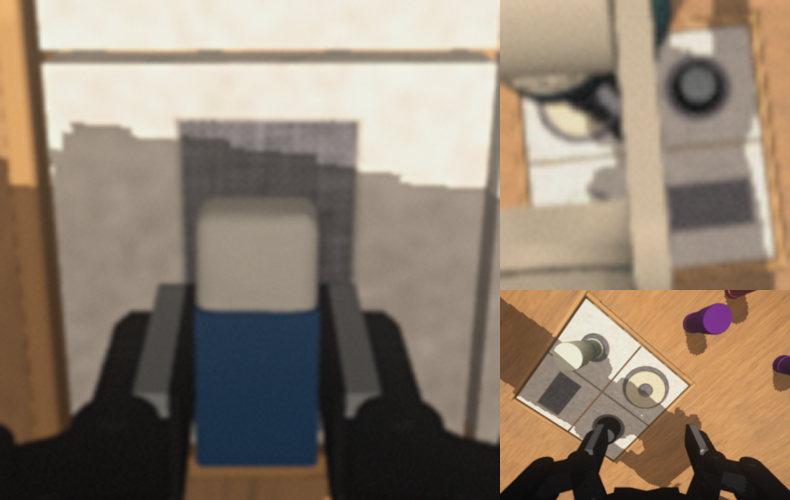

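The roll is seated concentrically, and the eraser is square to its recess. In the wrist panel the recess spans x 178–358 with its edge at y = 120. The eraser spans x 196–318, y 197–466.

```bash
python3 -c "
from h import *
k=192/500;f=lambda u,v:(160+u*k,130+v*k)
p=status.read_state()['tool_pos']
for n,q,z in [('rec',[(178,122),(358,122),(268,121)],16),('er bottom',[(257,197)],p[2]-6.6),('er top',[(257,208),(257,466),(196,400),(318,400)],p[2]+6.4)]:
    w=world('wrist',[f(*a) for a in q],z); print(n,[tool(*(a-p)[:2]).tolist()[:2] for a in w])"
```

```text
rec [[-1.34, -3.57], [2.26, -3.57], [0.46, -3.59]]
er bottom [[0.24, -2.54]]
er top [[0.23, -2.87], [0.24, 2.48], [-0.9, 1.0], [1.37, 1.0]]
```

Emit:
play_rows(commands="0.2 -0.25 0 0 0 0;0 0 0.8 0 0 0;0 0 0.7 0 0 0;0 0 0.35 0 0 0;0 0 0 0 0 0")

```text
clock: 38.58
tool_pos: [485.4, -31.9, 17.6]
eef_rot: [-0.0, 0.999, 0.037, -0.0]
force: [0.5, -0.2, -0.6]
width: 0.265
```

Emit:
play_rows(commands="0 0 0 0 0 0;0 0 0.1 0 0 0;0 0 0 0 0 0")

```text
clock: 38.95
tool_pos: [485.5, -31.9, 17.4]
eef_rot: [-0.0, 0.999, 0.037, -0.0]
force: [-4.1, 0.7, 6.7]
width: 0.265
```

Emit:
play_rows(commands="0 0 0 0 0 0;0 0 0 0 0 0;0 0 0 0 0 0", grip=0.45)

```text
clock: 39.33
tool_pos: [485.4, -31.9, 16.6]
eef_rot: [-0.0, 0.999, 0.037, -0.0]
force: [0.2, 0.4, -0.5]
width: 0.454
```

Emit:
play_rows(commands="0 0 -1 0 0 0;0 0 -3 0 0 0;0 0 -3.5 0 0 0;0 0 -3.5 0 0 0;0 0 -2 0 0 0")

```text
clock: 39.95
tool_pos: [486.2, -32.0, 149.7]
eef_rot: [0.0, 0.999, 0.037, 0.002]
force: [-0.1, -0.4, -0.6]
width: 0.452
```

```bash
python3 - <<'E'
from h import *
im=imaging.snapshot('wrist');cv2.imwrite('pics/fin.png',im);p=status.read_state()['tool_pos'];print(p)
k=255-0
# profiles through the eraser square, world (recess) grid -> gray
P=imaging.camera_params('wrist');T=np.linalg.inv(P['cam_to_world']);g=cv2.cvtColor(im,cv2.COLOR_BGR2HSV)
c=np.array([484,-35.]);c=c+np.array([3,2])  # mouth centre + camera bias
ey=np.array([-.076,.997]);ex=np.array([.997,.076])
def px(q,z):
    w=np.r_[q,z];return cv2.projectPoints((T[:3,:3]@w+T[:3,3]).reshape(1,3),np.zeros(3),np.zeros(3),P['K'],P['dist'])[0].ravel()
for d,n,R in ((ey,'long',40),(ex,'short',26)):
    print(n)
    for t in range(-R,R+1,2):
        u,v=np.round(px(c+d*t,16)).astype(int); 
        print(t,(u,v),im[v,u].tolist(),end=' | ')
    print()
E
```

```text
[487.11095746 -32.12639536 151.99261178]
long
-40 (np.int64(255), np.int64(220)) [129, 144, 157] | -38 (np.int64(255), np.int64(218)) [130, 144, 159] | -36 (np.int64(255), np.int64(216)) [127, 141, 154] | -34 (np.int64(255), np.int64(214)) [126, 140, 154] | -32 (np.int64(255), np.int64(212)) [118, 131, 143] | -30 (np.int64(255), np.int64(210)) [87, 96, 104] | -28 (np.int64(255), np.int64(208)) [75, 65, 60] | -26 (np.int64(255), np.int64(206)) [78, 60, 46] | -24 (np.int64(255), np.int64(204)) [78, 61, 48] | -22 (np.int64(255), np.int64(202)) [80, 62, 48] | -20 (np.int64(255), np.int64(199)) [80, 63, 49] | -18 (np.int64(255), np.int64(197)) [81, 63, 50] | -16 (np.int64(255), np.int64(195)) [82, 65, 52] | -14 (np.int64(255), np.int64(193)) [82, 65, 51] | -12 (np.int64(255), np.int64(191)) [83, 66, 53] | -10 (np.int64(255), np.int64(189)) [84, 67, 54] | -8 (np.int64(255), np.int64(187)) [85, 68, 55] | -6 (np.int64(255), np.int64(185)) [84, 68, 55] | -4 (np.int64(255), np.int64(183)) [86, 70, 56] | -2 (np.int64(255), np.int64(181)) [87, 71, 58] | 0 (np.int64(255), np.int64(178)) [89, 72, 
[... 1694 characters left out ...]
 72, 59] | 0 (np.int64(255), np.int64(178)) [89, 72, 60] | 2 (np.int64(257), np.int64(178)) [89, 73, 60] | 4 (np.int64(259), np.int64(178)) [89, 72, 61] | 6 (np.int64(261), np.int64(178)) [89, 73, 60] | 8 (np.int64(264), np.int64(178)) [88, 72, 59] | 10 (np.int64(266), np.int64(178)) [89, 73, 59] | 12 (np.int64(268), np.int64(178)) [89, 72, 58] | 14 (np.int64(270), np.int64(178)) [82, 72, 64] | 16 (np.int64(273), np.int64(178)) [83, 86, 93] | 18 (np.int64(275), np.int64(178)) [87, 90, 96] | 20 (np.int64(277), np.int64(178)) [86, 91, 97] | 22 (np.int64(279), np.int64(178)) [116, 129, 140] | 24 (np.int64(282), np.int64(178)) [133, 147, 159] | 26 (np.int64(284), np.int64(178)) [133, 148, 160] |
```

```bash
python3 - <<'E'
from h import *
im=imaging.snapshot('wrist');P=imaging.camera_params('wrist');T=np.linalg.inv(P['cam_to_world'])
for n,w in (("stick top",(477,57,107)),("stick mid",(477,57,70)),("loupe top",(577,-27,39)),("roll hole",(571,65,24)),("roll ring",(571,84,24))):
    w=np.array(w,float)+[0,4,0]
    u,v=cv2.projectPoints((T[:3,:3]@w+T[:3,3]).reshape(1,3),np.zeros(3),np.zeros(3),P['K'],P['dist'])[0].ravel().round().astype(int)
    print(n,u,v,im[v-2:v+3,u-2:u+3].reshape(-1,3).mean(0).astype(int) if 2<=u<510 and 2<=v<382 else None)
# stick top blob centre at z=107
u=slice(215,295);g=cv2.cvtColor(im,cv2.COLOR_BGR2GRAY)
print(status.read_state()['clock'])
s0=cv2.imread('pics/scene0.png');s1=cv2.resize(imaging.snapshot('scene'),(800,600),interpolation=cv2.INTER_CUBIC)
for n,(x,y) in dict(pink=(332,263),pur=(347,275),bobbin=(279,258),pad=(512,434)).items():
    print(n,np.abs(s0[y-12:y+12,x-8:x+8].astype(int)-s1[y-12:y+12,x-8:x+8]).mean().round(1))
E
```

```text
stick top 248 59 [229 243 242]
stick mid 250 62 [229 243 242]
loupe top 366 184 [126 132 133]
roll hole 374 62 [137 142 152]
roll ring 379 35 [191 227 238]
40.05
pink 2.6
pur 13.0
bobbin 2.5
pad 4.4
```

```bash
python3 -c "
from bench import arm; print(arm.hand_in())"
```

```text
the job is handed in; nothing more can be done
None
```

I put the glue stick, loupe, roll and eraser into their own recesses, in that order, and handed the job in at about 40 s on the robot's clock. The grader gives no verdict, so what follows is from my own checks.

- **Seating:** each part met light resistance (about 5–11 N on the wrist) just as its underside reached recess-floor height, around z = 11 mm.
- **Seen in pictures:** after placing, the stick and loupe stood upright in their recesses and the roll lay centred and flat in its own.
- **Eraser:** I had used up my picture views, so I checked it by sampling image pixels. They show dark lining on both short sides and at one end. The far end shows only a thin strip, but the contact height says it lies flat on the recess floor.
- **Look-alikes:** the patches around the bobbin, the pad and the pink tube barely changed from the start. The patch on one purple tube differed more (13 against 2–4 grey levels). I think that is the arm's shadow, because the tubes stood untouched in the last picture I viewed that showed them, taken before the eraser move.
- **Stick at the end:** the last pixel check on the stick fits it still standing, but proves little because the tray squares are nearly the same white.
- **Camera disagreement:** the top and wrist cameras differed by about 5 mm. I worked around this by aligning each part to its recess from close up in the wrist view.

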